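# Seat the lens barrel in the V-block for the finds camera

### The arm

A 6-joint arm with a two-finger parallel gripper is mounted at the origin on the work surface. World frame = base frame: x ahead of the robot, y to its left, z up, the work surface at z = 0. Lengths are in m, angles in rad, forces in N, time in s.
With the tool pointing down it reaches from about 0.375 to 0.975 m from the base axis. Payload 3.8 kg.
Tool frame: the origin (TCP) lies midway between the tips of the shut fingers; the grasp point (between the pads) lies 19 mm behind it; y points along the fingers, z is the direction in which the jaws open and shut, and the axes are right-handed (so a half turn about y gives the same grasp; the last joint's range is limited). The gripper opens to 85 mm and grips with 20 to 120 N. Pads are 22 mm wide; open, the fingers measure 114 mm over their backs; the gripper's body (76 mm by 85 mm) begins 54 mm behind the grasp point. The pads swing forward as they close: fully open they stand 13 mm farther back than shut.
Start: joints at [1.309, 0.264, 1.604, -0, 1.274, -0.037], TCP at [0.15, 0.658, 0.231] pointing down, gripper open.
Joint ranges: [-2.63, 2.63], [-0.94, 2.18], [0.31, 2.57], [-1.31, 4.45], [0, 2.66], [-2.55, 2.55]. Speed limits (rad/s): [2.57, 2.57, 3.14, 3.14, 3.14, 3.14].

### API

Orientations are given as a 3x3 rotation matrix whose columns are the frame's x, y, z axes.
In Python, from workcell import bot gives the robot as it stands.
- The arm moves only by the tool drive_tool, never from a script. Its argument "rows" is a list that holds one entry, the list of rows, each a list of 7 numbers: the shift along the world's x, y, z scaled (see below), then the turn, a rotation vector about the world's x, y, z scaled (see below), then the closure, from -1 (fully open) to 1 (shut). In form: [[[dx, dy, dz, ax, ay, az, fingers], ...]]. A call has 1 to 8 rows; each row shifts and turns the pose as measured when the row begins; what a row does not reach is not made up. The controller multiplies each number of a shift by 25 mm and each number of a turn by 4 degrees. A row lasts 1/12 s, in which the tool goes at most 41.7 mm and 7.16 degrees, less where a joint would pass 70% of its speed; a pose out of reach is approached as far as the arm can. A call with a number of a shift or a turn outside -1 to 1 is refused whole. A call with a gripper value outside its range is refused whole. The fingers move at their own pace and stop on an object; the grip force is fixed at half the most. Time passes only in rows, so rows that do not move let the fingers close. It gives the time, the measured TCP pose, the force and the opening at its end, in the units of the state.
- bot.get_obs(): the state, without advancing time (a new reading comes with each control period).
- bot.capture(name): name is "scene" or "side" or "wrist"; returns (picture, depth): 400x640x3 uint8, blue, green, red; 400x640 float32, m along the optical axis (not along the pixel's ray), 0 where there is no reading.
- bot.get_calibration(name): a dict with "K" (3x3 intrinsics, pixels), "world_to_cam" (4x4, takes a point from world to camera coordinates). Camera axes: x right, y down, z forward; pixel columns grow to the right and rows downward; lengths in m; the calibration is good to about 2 mm. A picture is of the moment at which its call begins: read the wrist's pose just before it. get_calibration takes no time and is no camera call; for the wrist camera it gives the pose at the moment of the call.
- bot.hand_in(): hands the job in, once; it reports no verdict.
The state is a dict: "time_s": time; "joint_positions": joint angles; "joint_vel": joint speeds; "tau": joint torques, N m; "tool_pos": TCP position; "eef_rot": TCP orientation; "ft_force": force on the tool from outside, world axes, zero at the start; "torque": the same for the moment, N m; "grip_width": opening from 0.0 (shut) to 1.0 (fully open).
Only numpy, scipy, OpenCV 4.12 (cv2) and the standard library are available. Lean on these libraries where they do the work, as an engineer would, in place of code of your own. Each camera call takes 0.05 s, during which the arm holds its last target. There are 200 camera calls.

### The job

In the conservation lab, lift the loose cover plate off the pins of the V-block jig and lay it flat on the bare bench. Then take the black lens barrel from its rest, set it lengthwise in the V with its two ends sticking out about equally, and press it down gently with about 10 N so that it bears on both sloping faces. Finish while still holding it pressed there: do not let go; drop nothing, and leave the tray of finds, the spray bottle and the brush where they are.

Things in the scene. Friction and masses are not known exactly. Their poses are not given: they have to be found in the camera images.
- jig: V-block jig, fixed; origin at the centre of its underside on the bench, x along the V, z up. Base 140 (x) x 96 (y) x 14 high; on it two dark steel V-saddles, each 20 long in x, centred at x = -42 and 42, 84 wide in y, 64 mm clear gap between them. 45 degree faces, V mouth 45 wide, shoulders 54 above the bench. Pins 6 in diameter, tips at 68, at (x, y) = (42, 33) and (-42, -33).
- v_seat (a point): point of the jig midway between the saddles, 60 above the bench, on the line where the axis of the seated barrel lies; axes as the jig's.
- face_a: the smooth polished sloping steel faces (friction about 0.15, rigid) on the +y side of the V (both saddles), fixed to the jig; its origin and axes are the jig's own.
- face_b: the smooth polished sloping steel faces (friction about 0.15, rigid) on the -y side of the V (both saddles), fixed to the jig; its origin and axes are the jig's own.
- cover: loose aluminium cover plate, 120 (x) x 90 (y) x 5 thick, about 0.25 kg, origin at the centre of its underside, z up; 8 mm holes over the jig's pins; starts on the shoulders, underside 54 above the bench. Black grip bar on top: 60 long (x), 14 wide (y), from 5 to 35 above the underside. Free bare bench for it lies midway between jig and rest.
- cover_grip (a point): point inside the grip bar of the cover, 27 above the cover's underside, at its middle; axes as the cover's.
- barrel: black lens barrel, plain cylinder 40 in diameter and 130 long, about 0.3 kg (0.24 to 0.39), smooth with thin dark rings; origin at its centre on the axis, x along the axis (it may be rolled about x). Either end may point either way in the V. It starts lying in the rest, its axis level and 42 above the bench.
- rest: grey lens rest, fixed, origin at the centre of its underside on the bench, x along the barrel; base 150 (x) x 80 (y) x 6 high; two cork blocks 20 long, centred at x = -48 and 48, 60 wide, 22 above the bench with side ribs up to 29; 76 mm clear gap between them. It stands on the other side (left or right) from the jig.
- finds_tray: white plastic tray with coins and a torc, 150 by 110 by 32 high, origin at the centre of its underside; loose, to be left alone.
- spray_bottle: yellow spray bottle with a white trigger head, 72 in diameter, 194 high, origin at the centre of its underside; loose, to be left alone.
- brush: hand brush lying flat on the bench, 200 long (x), 42 wide, 20 high, origin under its middle, x along it towards the bristles; loose, to be left alone.
Not all that is in view belongs to the job. What is shaped like the cover but purple is not meant.

How it is judged:
By the outcome, as a careful person would: the job done as asked, in the order asked, and still so for the second after the job is handed in, while the arm keeps its last pose, push and grip.
It also fails if it takes over 56 s, if anything falls off the work surface, if the arm or the gripper's body presses on something with over 40 N, if the wrist force passes 120 N, or if a joint passes its speed limit or range.

## Working session

There is one attempt and no reset: what is moved stays moved. The work goes in short steps, Python scripts to look and compute and a tool call to move; the robot and the scene stay as the last step left them, time stands still between calls to the robot, and variables do not carry over. Pictures are saved under pics/ and viewed, about 8 in all and at most 12, crops included, and the job is handed in when it is done.

Besides the shell and the picture viewer there is one more tool, called by a JSON object that holds its "api" and its "payload". drive_tool: Moves the arm, as the interface text tells. Its arguments: {"type":"object","properties":{"rows":{"type":"array"}},"required":["rows"]}

```bash
mkdir -p pics; ls
cat > h.py <<'E'
import numpy as np, cv2
from workcell import bot
np.set_printoptions(precision=4,suppress=True)
def shot(n,f):
    c=bot.get_calibration(n); im,d=bot.capture(n)
    cv2.imwrite(f'pics/{f}.png',im); np.savez(f'pics/{f}.npz',im=im,d=d,K=c['K'],T=c['world_to_cam']); return im,d,c
def ray(K,T,u,v):
    R=T[:3,:3];t=T[:3,3]; return -R.T@t, R.T@np.linalg.inv(K)@np.array([u,v,1.])
def onplane(K,T,u,v,z):
    o,r=ray(K,T,u,v); return o+r*(z-o[2])/r[2]
def cloud(d,K,T):
    v,u=np.mgrid[:d.shape[0],:d.shape[1]]
    p=np.stack([u,v,np.ones_like(u)],-1)@np.linalg.inv(K).T*d[...,None]
    return (p-T[:3,3])@T[:3,:3]
E
python3 - <<'E'
from h import *
for n in("scene","side","wrist"):
    im,d,c=shot(n,n+"0"); print(n,c['K'].tolist(),c['world_to_cam'])
print(bot.get_obs())
a=cv2.imread('pics/scene0.png');b=cv2.imread('pics/side0.png')
cv2.imwrite('pics/v0.png',a)
E
```

```text
pics
scene [[378.62493515601875, 0.0, 323.6600208640121], [0.0, 378.62493515601875, 194.68336613325377], [0.0, 0.0, 1.0]] [[ 0.564   0.8257 -0.0132 -0.2845]
 [ 0.6397 -0.4469 -0.6254 -0.3122]
 [-0.5222  0.3443 -0.7802  1.3147]
 [ 0.      0.      0.      1.    ]]
side [[390.2910013208335, 0.0, 318.2151450640277], [0.0, 390.2910013208335, 201.4970228962059], [0.0, 0.0, 1.0]] [[-0.7783 -0.6279 -0.0018  0.4182]
 [-0.3788  0.4718 -0.7962  0.266 ]
 [ 0.5007 -0.619  -0.6051  0.6183]
 [ 0.      0.      0.      1.    ]]
wrist [[357.2053099062862, 0.0, 328.2447346622723], [0.0, 357.2053099062862, 199.46595513987495], [0.0, 0.0, 1.0]] [[ 0.2227  0.9749 -0.0017 -0.6733]
 [ 0.9311 -0.2122  0.2966 -0.0395]
 [ 0.2888 -0.0677 -0.955   0.3794]
 [ 0.      0.      0.      1.    ]]
{'time_s': 0.15, 'joint_positions': array([ 1.3091,  0.2646,  1.6051,  0.    ,  1.2737, -0.0369]), 'joint_vel': array([-0.0004, -0.0011, -0.0051, -0.0017,  0.0008,  0.0004]), 'tau': array([ -0.0009, -51.5902, -36.796 ,  -0.0001,   0.008 ,   0.    ]), 'tool_pos': array([0.1503, 0.6575, 0.2302]), 'eef_rot': array([[ 0.9748, -0.0005,  0.2229],
       [-0.2229, -0.0018,  0.9748],
       [-0.0001, -1.    , -0.0018]]), 'ft_force': array([-0.7549,  0.3803, -0.5266]), 'torque': array([ 0.0108, -0.0499, -0.0098]), 'grip_width': 1.00130646445369}
```

View pics/scene0.png

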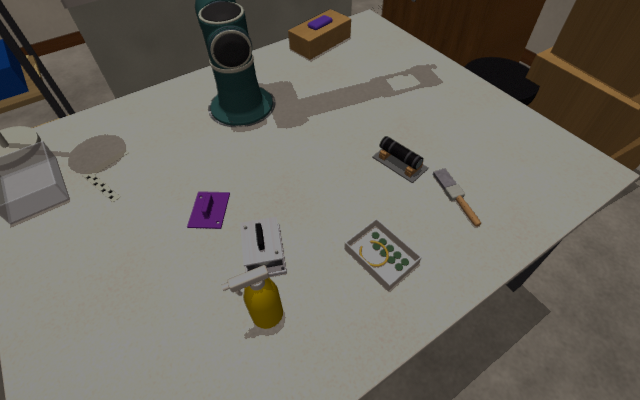

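View pics/side0.png

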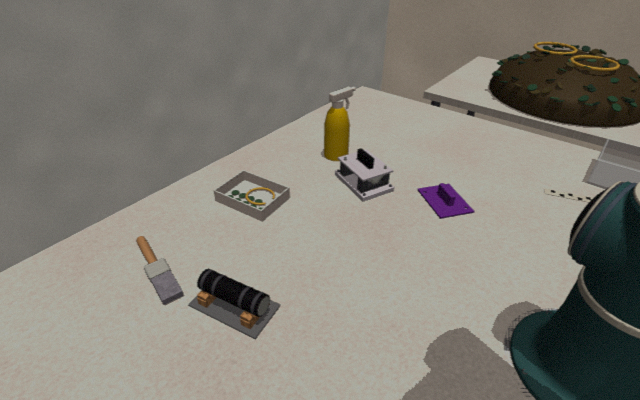

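The scene picture shows the cover, a pale plate with a black grip bar, on the jig at about (260,240). The purple look-alike plate is at (209,210), and another purple item sits on the box at (320,22). The barrel in its rest is at (402,153), the tray at (382,255), the brush at (458,195), and the bottle, close to the jig, at (265,300). The side view shows the same things: cover (366,165), purple plate (446,200), barrel (234,292), bottle (337,130). Candidates for the cover are (260,240) and the purple plate (209,210). I choose (260,240).

```bash
cat > m.py <<'E'
from h import *
S=[]
for n in("scene0","side0"):
    z=np.load(f'pics/{n}.npz'); im=z['im'];P=cloud(z['d'],z['K'],z['T']); hsv=cv2.cvtColor(im,cv2.COLOR_BGR2HSV)
    ok=z['d']>0
    def rep(name,m,box=None,minA=True):
        m=m&ok
        Q=P[m]
        if len(Q)<8: print(n,name,len(Q));return
        r=cv2.minAreaRect((Q[:,:2]*1000).astype(np.float32))
        print(n,name,len(Q),'med',np.median(Q,0),'rect c',np.round(r[0]),'size',np.round(r[1]),'ang',round(r[2],1),'z',np.percentile(Q[:,2],[5,50,95]))
    def box(m,u0,v0,u1,v1):
        q=np.zeros(ok.shape,bool);q[v0:v1,u0:u1]=1;return m&q
    dark=hsv[...,2]<60
    B=dict(scene0=[(235,215,295,280),(372,130,432,182),(340,215,425,290),(225,265,290,330),(428,160,485,230),(180,185,235,232)],
           side0=[(333,145,398,202),(185,262,285,340),(210,170,295,222),(320,85,358,162),(130,230,188,306),(412,178,478,222)])[n]
    zz=P[...,2]
    rep('covertop',box((zz>.052)&(zz<.066)&(hsv[...,2]>90)&(hsv[...,1]<80),*B[0]))
    rep('bar',box((zz>.068)&(zz<.1)&dark,*B[0]))
    rep('jigall',box((zz>.008)&(zz<.1)&(hsv[...,1]<110),*B[0]))
    rep('barrel',box((zz>.03)&(zz<.075)&(hsv[...,2]<90),*B[1]))
    rep('rest',box((zz<.02)&(hsv[...,2]<120),*B[1]))
    rep('tray',box((zz>.01)&(zz<.05),*B[2]))
    yel=(hsv[...,0]>15)&(hsv[...,0]<35)&(hsv[...,1]>150)
    rep('bottle',box(yel,*B[3]));rep('bottlehead',box(zz>.14,*B[3]))
    rep('brush',box(zz>.007,*B[4])); rep('purple',box((hsv[...,1]>120)&(hsv[...,0]>125),*B[5]))
E
python3 m.py
python3 - <<'E'
import cv2,numpy as np
a=cv2.imread('pics/scene0.png')[200:335,180:310];b=cv2.imread('pics/side0.png')[80:210,310:440]
f=lambda x:cv2.resize(x,(400,400),interpolation=3)
cv2.imwrite('pics/c1.png',np.hstack([f(a),f(b)]))
E
```

```text
scene0 covertop 1446 med [ 0.5653 -0.2226  0.059 ] rect c [ 558. -219.] size [ 90. 123.] ang 67.1 z [0.0567 0.059  0.0613]
scene0 bar 146 med [ 0.5681 -0.221   0.088 ] rect c [ 561. -219.] size [12. 59.] ang 67.1 z [0.0726 0.088  0.0912]
scene0 jigall 2061 med [ 0.5765 -0.2216  0.0588] rect c [ 561. -220.] size [ 96. 137.] ang 67.1 z [0.0133 0.0588 0.0874]
scene0 barrel 622 med [0.5271 0.2526 0.0553] rect c [519. 258.] size [132.  39.] ang 12.3 z [0.0357 0.0553 0.0625]
scene0 rest 633 med [0.5361 0.2437 0.0056] rect c [502. 273.] size [185. 113.] ang 10.9 z [0.0003 0.0056 0.0138]
scene0 tray 1051 med [0.7346 0.0152 0.0224] rect c [734.  15.] size [151. 113.] ang 6.5 z [0.0107 0.0224 0.0328]
scene0 bottle 1318 med [ 0.726  -0.2946  0.1067] rect c [ 716. -290.] size [69. 44.] ang 83.0 z [0.0161 0.1067 0.1475]
scene0 bottlehead 938 med [ 0.7061 -0.298   0.1857] rect c [ 706. -305.] size [82. 35.] ang 80.8 z [0.1419 0.1857 0.1947]
scene0 brush 732 med [0.6971 0.2972 0.0173] rect c [713. 299.] size [ 43. 202.] ang 74.7 z [0.0095 0.0173 0.021 ]
scene0 purple 1147 med [ 0.3678 -0.2803  0.00
[... 542 characters left out ...]
37]
side0 rest 1497 med [0.5041 0.2841 0.0075] rect c [540. 266.] size [191.  88.] ang 7.0 z [0.0049 0.0075 0.014 ]
side0 tray 1400 med [0.7306 0.0198 0.0219] rect c [735.  16.] size [154. 113.] ang 6.3 z [0.0109 0.0219 0.0337]
side0 bottle 1114 med [ 0.6851 -0.2616  0.0869] rect c [ 691. -270.] size [67. 36.] ang 38.0 z [0.0181 0.0869 0.1454]
side0 bottlehead 487 med [ 0.6936 -0.2814  0.1762] rect c [ 689. -302.] size [89. 43.] ang 69.9 z [0.142  0.1762 0.1958]
side0 brush 1279 med [0.6773 0.3107 0.0193] rect c [712. 302.] size [ 42. 203.] ang 75.5 z [0.0121 0.0193 0.0222]
side0 purple 1066 med [ 0.3527 -0.2662  0.0069] rect c [ 360. -276.] size [ 90. 122.] ang 52.9 z [0.0047 0.0069 0.0354]
```

View pics/c1.png

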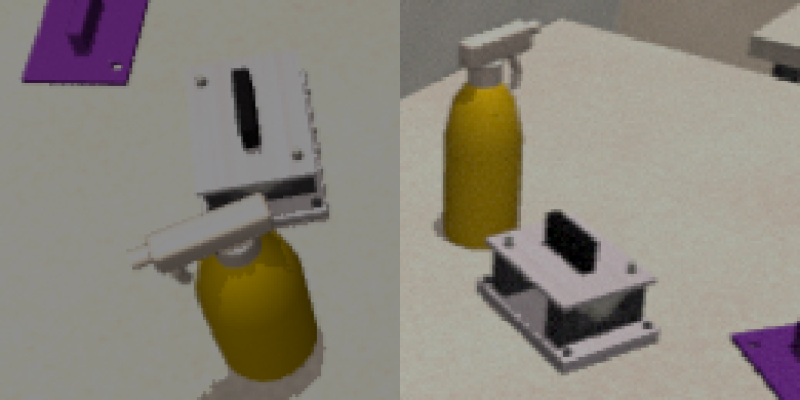

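The crop confirms it: the pale plate with the black bar sits on the jig pins (pin holes at crop (200,85) and (298,155)). The bottle stands behind its end and the purple plate is separate.

The cover's long axis is at about -23° and its centre is about (0.560,-0.217). The barrel axis is at about +12.3° and its centre is about (0.519,0.262).

First move is a short stretch to see the lag.

{"api": "drive_tool", "payload": {"rows": [[[0.47, -1, 0, 0, 0, -0.3, -1], [0.47, -1, 0, 0, 0, -0.3, -1], [0.47, -1, 0, 0, 0, -0.3, -1], [0.47, -1, 0, 0, 0, -0.3, -1], [0.47, -1, 0, 0, 0, -0.3, -1], [0.47, -1, 0, 0, 0, -0.3, -1], [0.47, -1, 0, 0, 0, -0.3, -1], [0.47, -1, 0, 0, 0, -0.3, -1]]]}}

```text
time_s: 0.82
tool_pos: [0.243, 0.4519, 0.225]
eef_rot: [[0.924, -0.004, 0.382], [-0.382, -0.005, 0.924], [-0.002, -1.0, -0.006]]
ft_force: [0.3, -0.0, -0.1]
grip_width: 0.997
```

{"api": "drive_tool", "payload": {"rows": [[[0.47, -1, 0, 0, 0, 0, -1], [0.47, -1, 0, 0, 0, 0, -1], [0.47, -1, 0, 0, 0, 0, -1], [0.47, -1, 0, 0, 0, 0, -1], [0.47, -1, 0, 0, 0, 0, -1], [0.47, -1, 0, 0, 0, 0, -1], [0.47, -1, 0, 0, 0, 0, -1], [0.47, -1, 0, 0, 0, 0, -1]]]}}

```text
time_s: 1.48
tool_pos: [0.3379, 0.2399, 0.2228]
eef_rot: [[0.925, -0.005, 0.381], [-0.381, -0.007, 0.925], [-0.002, -1.0, -0.009]]
ft_force: [0.1, -0.7, 1.2]
grip_width: 1.001
```

{"api": "drive_tool", "payload": {"rows": [[[0.47, -1, 0, 0, 0, 0, -1], [0.47, -1, 0, 0, 0, 0, -1], [0.47, -1, 0, 0, 0, 0, -1], [0.47, -1, 0, 0, 0, 0, -1], [0.47, -1, 0, 0, 0, 0, -1], [0.47, -1, 0, 0, 0, 0, -1], [0.47, -1, 0, 0, 0, 0, -1], [0.47, -1, 0, 0, 0, 0, -1]]]}}

```text
time_s: 2.15
tool_pos: [0.4325, 0.0285, 0.2218]
eef_rot: [[0.925, -0.005, 0.38], [-0.38, -0.007, 0.925], [-0.002, -1.0, -0.008]]
ft_force: [0.7, 0.1, 0.2]
grip_width: 1.001
```

{"api": "drive_tool", "payload": {"rows": [[[0.47, -1, 0, 0, 0, 0, -1], [0.47, -1, 0, 0, 0, 0, -1], [0.47, -1, 0, 0, 0, 0, -1], [0.47, -1, 0, 0, 0, 0, -1], [0.47, -1, 0, 0, 0, 0, -1], [0.47, -1, 0, 0, 0, 0, -1], [0.47, -1, 0, 0, 0, 0, -1], [0, 0, 0, 0, 0, 0, -1]]]}}

```text
time_s: 2.82
tool_pos: [0.5171, -0.1606, 0.22]
eef_rot: [[0.923, -0.005, 0.385], [-0.385, -0.008, 0.923], [-0.002, -1.0, -0.009]]
ft_force: [0.2, -0.2, -0.0]
grip_width: 0.999
```

{"api": "drive_tool", "payload": {"rows": [[[0.85, -1, 0, 0.11, -0.07, 0, -1], [0.7, -0.9, 0, 0, 0, 0, -1], [0.1, -0.2, 0, 0, 0, 0, -1], [0, 0, 0, 0, 0, 0, -1]]]}}

```text
time_s: 3.15
tool_pos: [0.5572, -0.2149, 0.217]
eef_rot: [[0.922, -0.005, 0.388], [-0.388, 0.003, 0.922], [-0.006, -1.0, 0.001]]
ft_force: [0.8, -0.2, -0.5]
grip_width: 1.003
```

```bash
cat > m2.py <<'E'
from h import *
import sys
f=sys.argv[1]
o=bot.get_obs(); im,d,c=shot("wrist",f)
K,T=c['K'],c['world_to_cam'];P=cloud(d,K,T);hsv=cv2.cvtColor(im,cv2.COLOR_BGR2HSV)
zz=P[...,2];tp=o['tool_pos']
print(o['time_s'],tp)
near=(np.hypot(P[...,0]-.56,P[...,1]+.217)<.1)&(d>0)
for nm,m in(('bar',near&(zz>.07)&(zz<.095)&(hsv[...,2]<70)),('plate',near&(zz>.05)&(zz<.066))):
    m=cv2.morphologyEx(m.astype(np.uint8),cv2.MORPH_OPEN,np.ones((3,3)))>0
    Q=P[m];r=cv2.minAreaRect((Q[:,:2]*1000).astype(np.float32));print(nm,len(Q),np.round(r[0],1),np.round(r[1],1),r[2],np.percentile(Q[:,2],[5,50,95]))
E
python3 m2.py w1
```

```text
3.15 [ 0.5572 -0.2149  0.217 ]
bar 1284 [ 560.  -217.9] [13.9 59.1] 67.18343353271484 [0.0861 0.0891 0.0905]
plate 12444 [ 560.9 -218.5] [ 90.3 120.3] 67.38443756103516 [0.0583 0.0595 0.0606]
```

View pics/w1.png

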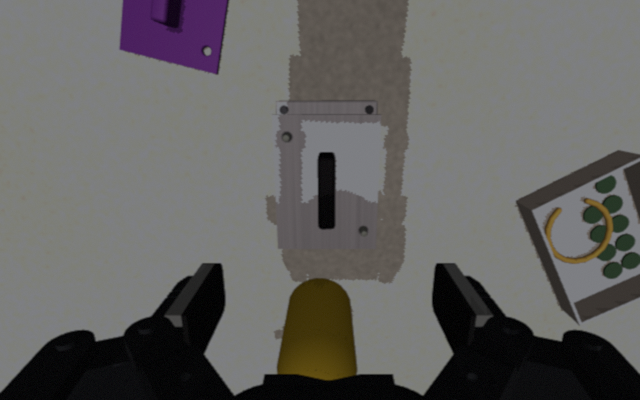

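The wrist view shows the bar at (327,190) centred on the cover, the pins at (287,137) and (363,230), the purple plate at top left and the tray at right. The cover centre is (0.5605,-0.218) and its yaw matches the tool. Descending.

{"api": "drive_tool", "payload": {"rows": [[[0.1, -0.1, -1, 0, -0.07, 0, -1], [0, 0, -1, 0, 0, 0, -1], [0, 0, -1, 0, 0, 0, -1], [0, 0, -1, 0, 0, 0, -1], [0, 0, -0.8, 0, 0, 0, -1], [0, 0, 0, 0, 0, 0, -1]]]}}

```text
time_s: 3.7
tool_pos: [0.5566, -0.2095, 0.0965]
eef_rot: [[0.923, 0.003, 0.384], [-0.384, 0.004, 0.923], [0.001, -1.0, 0.005]]
ft_force: [-1.5, 0.4, -0.8]
grip_width: 0.997
```

{"api": "drive_tool", "payload": {"rows": [[[0.16, -0.34, 0, 0, 0, 0, -1], [0, 0, -0.6, 0, 0, 0, -1], [0, 0, -0.4, 0, 0, 0, -1], [0, 0, 0, 0, 0, 0, -1]]]}}

```text
time_s: 4.03
tool_pos: [0.5615, -0.2165, 0.0747]
eef_rot: [[0.925, 0.006, 0.381], [-0.381, 0.004, 0.925], [0.004, -1.0, 0.005]]
ft_force: [0.0, 0.1, -0.7]
grip_width: 1.001
```

{"api": "drive_tool", "payload": {"rows": [[[-0.03, -0.06, -0.3, -0.06, 0.07, -0.08, -1], [0, 0, -0.08, 0, 0, 0, -1], [0, 0, 0, 0, 0, 0, -1]]]}}

```text
time_s: 4.28
tool_pos: [0.563, -0.2191, 0.068]
eef_rot: [[0.922, 0.005, 0.386], [-0.386, -0.003, 0.922], [0.006, -1.0, -0.001]]
ft_force: [-0.0, -0.2, 1.4]
grip_width: 1.001
```

{"api": "drive_tool", "payload": {"rows": [[[-0.08, 0.04, -0.14, 0, 0.06, 0, -1], [0, 0, 0, 0, 0, 0, 0], [0, 0, 0, 0, 0, 0, 1], [0, 0, 0, 0, 0, 0, 1], [0, 0, 0, 0, 0, 0, 1], [0, 0, 0, 0, 0, 0, 1], [0, 0, 0, 0, 0, 0, 1], [0, 0, 0, 0, 0, 0, 1]]]}}

```text
time_s: 4.95
tool_pos: [0.5624, -0.2189, 0.0668]
eef_rot: [[0.922, 0.004, 0.387], [-0.387, -0.005, 0.922], [0.005, -1.0, -0.003]]
ft_force: [0.7, 0.7, -0.6]
grip_width: 0.15
```

{"api": "drive_tool", "payload": {"rows": [[[0, 0, 0, 0, 0, 0, 1], [0, 0, 0, 0, 0, 0, 1], [0, 0, 0.3, 0, 0, 0, 1], [0, 0, 0.5, 0, 0, 0, 1], [0, 0, 0.6, 0, 0, 0, 1], [0, 0, 0.6, 0, 0, 0, 1], [0, 0, 0.6, 0, 0, 0, 1], [0, 0, 0.2, 0, 0, 0, 1]]]}}

```text
time_s: 5.62
tool_pos: [0.5592, -0.2175, 0.1387]
eef_rot: [[0.922, -0.003, 0.387], [-0.387, -0.002, 0.922], [-0.002, -1.0, -0.003]]
ft_force: [0.1, -0.8, -2.2]
grip_width: 0.155
```

The force of -2.2 N matches the cover's weight, so it is lifted. Carrying it to free bench.

{"api": "drive_tool", "payload": {"rows": [[[-0.1, 0.5, 0, 0, 0, 0, 1], [-0.16, 0.9, 0, 0, 0, 0, 1], [-0.16, 1, 0, 0, 0, 0, 1], [-0.16, 1, 0, 0, 0, 0, 1], [-0.16, 1, 0, 0, 0, 0, 1], [-0.16, 1, 0, 0, 0, 0, 1], [-0.16, 1, 0, 0, 0, 0, 1], [-0.16, 1, 0, 0, 0, 0, 1]]]}}

```text
time_s: 6.28
tool_pos: [0.5235, -0.0261, 0.1397]
eef_rot: [[0.919, -0.005, 0.395], [-0.395, -0.002, 0.919], [-0.003, -1.0, -0.004]]
ft_force: [0.8, -0.9, -1.9]
grip_width: 0.151
```

{"api": "drive_tool", "payload": {"rows": [[[-0.16, 1, 0, 0, 0, 0, 1], [-0.1, 0.6, 0, 0, 0, 0, 1], [0, 0.2, 0, 0, 0, 0, 1], [0, 0, 0, 0, 0, 0, 1]]]}}

```text
time_s: 6.62
tool_pos: [0.5102, 0.028, 0.1371]
eef_rot: [[0.921, -0.012, 0.39], [-0.39, 0.001, 0.921], [-0.011, -1.0, -0.004]]
ft_force: [0.2, 0.4, -2.2]
grip_width: 0.148
```

Run:
```python
from h import *
o=bot.get_obs();print(o['tool_pos'],o['eef_rot'])
for n in('scene','side'):
    im,d,c=shot(n,n+'2');P=cloud(d,c['K'],c['world_to_cam']);z=P[...,2]
    m=(d>0)&(abs(P[...,0]-.53)<.13)&(abs(P[...,1]-.02)<.1)
    hsv=cv2.cvtColor(im,cv2.COLOR_BGR2HSV)
    q=m&(z>.10)&(z<.14)&(hsv[...,2]>80)&(hsv[...,1]<80)
    Q=P[q];print(n,len(Q))
    if len(Q)>30:
        A=np.c_[Q[:,:2]-[.53,.02],np.ones(len(Q))];print('plane',np.linalg.lstsq(A,Q[:,2],rcond=None)[0]);print(cv2.minAreaRect((Q[:,:2]*1000).astype(np.float32)))
    f=m&(z>.01)&(z<.09);print('obstacles',f.sum())
    mj=(d>0)&(np.hypot(P[...,0]-.5605,P[...,1]+.218)<.1)&(z>.05);print('jig top',mj.sum(), P[mj][:,2].max())
a=cv2.imread('pics/scene2.png')[90:340,150:500];b=cv2.imread('pics/side2.png')[60:310,150:500]
cv2.imwrite('pics/c2.png',cv2.resize(np.vstack([a,b]),None,fx=1.2,fy=1.2))
```

```text
[0.5102 0.028  0.1371] [[ 0.9209 -0.0118  0.3897]
 [-0.3897  0.0008  0.9209]
 [-0.0112 -0.9999 -0.0039]]
scene 855
plane [-0.0169  0.0088  0.1289]
((507.2979736328125, 27.606433868408203), (89.87269592285156, 122.74271392822266), 66.98804473876953)
obstacles 67
jig top 321 0.06789577996439937
side 1296
plane [-0.0127 -0.0013  0.1306]
((507.7679748535156, 27.881240844726562), (92.15391540527344, 122.9659194946289), 66.85359954833984)
obstacles 128
jig top 232 0.06994170500296266
```

View pics/c2.png

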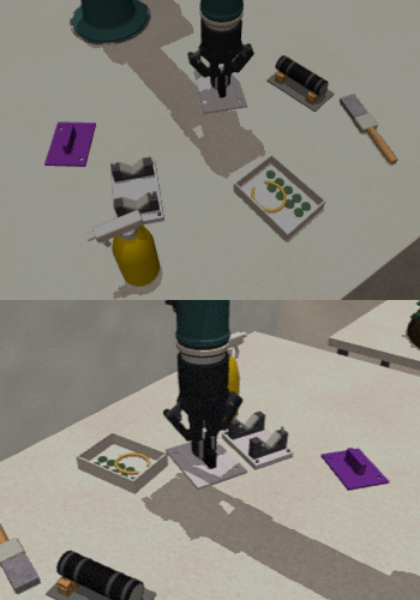

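The cover hangs level between jig and rest, the V-saddles are now exposed at (135,185), and the bottle and tray are untouched. Lowering it, with the 0.7° tilt trimmed out.

{"api": "drive_tool", "payload": {"rows": [[[0, 0, -0.5, 0, -0.17, 0, 1], [0, 0, -0.9, 0, 0, 0, 1], [0, 0, -0.9, 0, 0, 0, 1], [0, 0, -0.9, 0, 0, 0, 1], [0, 0, -0.5, 0, 0, 0, 1], [0, 0, -0.2, 0, 0, 0, 1], [0, 0, 0, 0, 0, 0, 1]]]}}

```text
time_s: 7.3
tool_pos: [0.5146, 0.0186, 0.0386]
eef_rot: [[0.917, 0.008, 0.398], [-0.398, -0.003, 0.917], [0.009, -1.0, 0.0]]
ft_force: [0.2, -0.2, -2.2]
grip_width: 0.152
```

{"api": "drive_tool", "payload": {"rows": [[[0, 0, -0.4, 0.04, 0.11, 0, 1], [0, 0, -0.3, 0, 0, 0, 1], [0, 0, -0.15, 0, 0, 0, 1], [0, 0, 0, 0, 0, 0, 1]]]}}

```text
time_s: 7.63
tool_pos: [0.5173, 0.0165, 0.0177]
eef_rot: [[0.916, 0.004, 0.401], [-0.401, -0.0, 0.916], [0.004, -1.0, 0.001]]
ft_force: [-0.7, -0.1, -2.8]
grip_width: 0.146
```

{"api": "drive_tool", "payload": {"rows": [[[0, 0, -0.1, 0, 0.05, 0, 1], [0, 0, -0.05, 0, 0, 0, 1], [0, 0, -0.05, 0, 0, 0, 1], [0, 0, 0, 0, 0, 0, 1]]]}}

```text
time_s: 7.97
tool_pos: [0.519, 0.0167, 0.0136]
eef_rot: [[0.916, 0.003, 0.4], [-0.4, -0.0, 0.916], [0.003, -1.0, 0.001]]
ft_force: [-0.7, 0.3, -1.4]
grip_width: 0.149
```

{"api": "drive_tool", "payload": {"rows": [[[0, 0, -0.05, 0, 0, 0, 1], [0, 0, -0.04, 0, 0, 0, 1], [0, 0, 0, 0, 0, 0, 1]]]}}

```text
time_s: 8.22
tool_pos: [0.5197, 0.0169, 0.0129]
eef_rot: [[0.917, 0.004, 0.4], [-0.4, -0.001, 0.917], [0.004, -1.0, 0.001]]
ft_force: [-0.4, -0.2, -2.1]
grip_width: 0.152
```

{"api": "drive_tool", "payload": {"rows": [[[0, 0, -0.06, 0, 0.04, 0, 1], [0, 0, -0.06, 0, 0, 0, 1], [0, 0, -0.06, 0, 0, 0, 1], [0, 0, 0, 0, 0, 0, 1]]]}}

```text
time_s: 8.55
tool_pos: [0.5202, 0.017, 0.0132]
eef_rot: [[0.917, 0.0, 0.399], [-0.399, -0.001, 0.917], [0.001, -1.0, -0.001]]
ft_force: [0.0, 0.6, -2.7]
grip_width: 0.15
```

{"api": "drive_tool", "payload": {"rows": [[[0, 0, -0.12, 0, 0, 0, 1], [0, 0, -0.12, 0, 0, 0, 1], [0, 0, -0.12, 0, 0, 0, 1]]]}}

```text
time_s: 8.8
tool_pos: [0.5209, 0.017, 0.0125]
eef_rot: [[0.917, -0.002, 0.399], [-0.399, -0.001, 0.917], [-0.002, -1.0, -0.002]]
ft_force: [-13.2, -0.4, 26.4]
grip_width: 0.149
```

Firm contact with the bench. Releasing and rising.

{"api": "drive_tool", "payload": {"rows": [[[0, 0, 0.04, 0, 0, 0, 0.5], [0, 0, 0, 0, 0, 0, 0], [0, 0, 0, 0, 0, 0, -1], [0, 0, 0, 0, 0, 0, -1], [0, 0, 0, 0, 0, 0, -1], [0, 0, 0, 0, 0, 0, -1]]]}}

```text
time_s: 9.3
tool_pos: [0.5235, 0.0171, 0.0149]
eef_rot: [[0.917, 0.003, 0.399], [-0.399, -0.001, 0.917], [0.003, -1.0, 0.0]]
ft_force: [-0.6, -0.4, 0.3]
grip_width: 0.937
```

{"api": "drive_tool", "payload": {"rows": [[[0, 0, 0.4, 0, 0, 0, -1], [0, 0, 0.8, 0, 0, 0, -1], [0, 0, 1, 0, 0, 0, -1], [0, 0, 1, 0, 0, 0, -1], [0, 0, 1, 0, 0, 0, -1], [0, 0, 1, 0, 0, 0, -1], [0, 0, 0.6, 0, 0, 0, -1], [0, 0, 0, 0, 0, 0, -1]]]}}

```text
time_s: 9.97
tool_pos: [0.5183, 0.0172, 0.1658]
eef_rot: [[0.917, -0.006, 0.399], [-0.399, -0.001, 0.917], [-0.005, -1.0, -0.003]]
ft_force: [-0.3, -0.1, 0.2]
grip_width: 1.0
```

{"api": "drive_tool", "payload": {"rows": [[[0, 0.9, 0, 0.04, -0.08, 0.9, -1], [0, 0.9, 0, 0, 0, 0.9, -1], [0, 0.9, 0, 0, 0, 0.9, -1], [0, 0.9, 0, 0, 0, 0.9, -1], [0, 0.9, 0, 0, 0, 0.9, -1], [0, 0.9, 0.2, 0, 0, 0.9, -1], [0, 0.9, 0.2, 0, 0, 0.9, -1], [0, 0.9, 0.2, 0, 0, 0.9, -1]]]}}

```text
time_s: 10.63
tool_pos: [0.515, 0.1988, 0.1769]
eef_rot: [[0.994, -0.004, -0.107], [0.107, -0.001, 0.994], [-0.004, -1.0, -0.001]]
ft_force: [-0.5, 0.3, 0.7]
grip_width: 1.003
```

{"api": "drive_tool", "payload": {"rows": [[[0, 0.9, 0, 0, 0, 0.9, -1], [0, 0.7, 0, 0, 0, 0.8, -1], [0, 0, 0, 0, 0, 0, -1], [0, 0, 0, 0, 0, 0, -1]]]}}

```text
time_s: 10.97
tool_pos: [0.5129, 0.2446, 0.174]
eef_rot: [[0.972, -0.007, -0.236], [0.236, -0.002, 0.972], [-0.008, -1.0, -0.0]]
ft_force: [0.2, -0.0, -0.2]
grip_width: 1.001
```

```bash
cat > m3.py <<'E'
from h import *
import sys
o=bot.get_obs(); im,d,c=shot("wrist",sys.argv[1])
K,T=c['K'],c['world_to_cam'];P=cloud(d,K,T);hsv=cv2.cvtColor(im,cv2.COLOR_BGR2HSV);zz=P[...,2]
print(o['time_s'],o['tool_pos'],o['eef_rot'])
near=(np.hypot(P[...,0]-.519,P[...,1]-.262)<.1)&(d>0)&(zz>.042)&(zz<.07)
m=cv2.morphologyEx(near.astype(np.uint8),cv2.MORPH_OPEN,np.ones((3,3)))>0
Q=P[m];r=cv2.minAreaRect((Q[:,:2]*1000).astype(np.float32));print('barrel',len(Q),r,np.percentile(Q[:,2],[5,50,98]))
a=np.radians(r[2] if r[1][0]>r[1][1] else r[2]-90)
t=(Q[:,:2]-np.array(r[0])/1000)@[np.cos(a),np.sin(a)];s=(Q[:,:2]-np.array(r[0])/1000)@[-np.sin(a),np.cos(a)]
# axis by cylinder fit: z = zc+sqrt(R^2-(s-s0)^2)
from scipy.optimize import least_squares
f=lambda p:np.hypot(s-p[0]-p[2]*t,Q[:,2]-p[1])-.020
x=least_squares(f,[0,.042,0],loss='soft_l1',f_scale=.001).x
print('yaw',np.degrees(a+x[2]),'centre',np.array(r[0])/1000+x[0]*np.array([-np.sin(a),np.cos(a)]),'zc',x[1],'t range',t.min(),t.max())
E
python3 m3.py w3
```

```text
10.9667 [0.5129 0.2446 0.174 ] [[ 0.9717 -0.0075 -0.236 ]
 [ 0.236  -0.0021  0.9718]
 [-0.0078 -1.     -0.0002]]
barrel 8160 ((518.8355712890625, 262.6960144042969), (131.2774200439453, 40.399627685546875), 10.895174026489258) [0.0495 0.0596 0.0629]
yaw 10.939698912051679 centre [0.5188 0.2628] zc 0.042034447991541914 t range -0.06563872721185723 0.06563870649033966
```

View pics/w3.png

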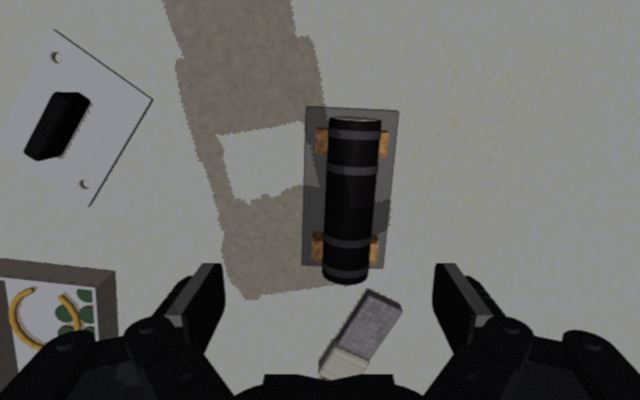

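The wrist view shows the barrel at (350,200) in the rest, the laid cover at left (75,120), and the brush and tray clear. The barrel centre is (0.5188,0.2628) with yaw about 11°. Aligning and descending in stages.

{"api": "drive_tool", "payload": {"rows": [[[0.25, 0.75, 0, 0.03, -0.1, -0.65, -1], [0, 0, -0.9, 0, 0, 0, -1], [0, 0, -0.9, 0, 0, 0, -1], [0, 0, -0.9, 0, 0, 0, -1], [0, 0, -0.5, 0, 0, 0, -1], [0, 0, 0, 0, 0, 0, -1]]]}}

```text
time_s: 11.52
tool_pos: [0.5198, 0.2575, 0.0906]
eef_rot: [[0.984, 0.001, -0.178], [0.178, -0.001, 0.984], [0.001, -1.0, -0.001]]
ft_force: [-0.2, 0.1, 0.6]
grip_width: 1.002
```

{"api": "drive_tool", "payload": {"rows": [[[0, 0.25, -0.5, 0, 0, 0.2, -1], [0, 0.05, -0.9, 0, 0, 0, -1], [0, 0.05, -0.8, 0, 0, 0, -1], [0, 0, -0.5, 0, 0, 0, -1], [0, 0, 0, 0, 0, 0, -1]]]}}

```text
time_s: 11.93
tool_pos: [0.5221, 0.2647, 0.0215]
eef_rot: [[0.982, 0.005, -0.188], [0.188, 0.0, 0.982], [0.005, -1.0, -0.001]]
ft_force: [-1.0, -0.6, 0.0]
grip_width: 0.999
```

{"api": "drive_tool", "payload": {"rows": [[[-0.18, -0.08, -0.1, 0, 0.08, 0.03, -1], [-0.03, 0, 0, 0, 0, 0, -1], [0, 0, 0, 0, 0, 0, 0], [0, 0, 0, 0, 0, 0, 1], [0, 0, 0, 0, 0, 0, 1], [0, 0, 0, 0, 0, 0, 1], [0, 0, 0, 0, 0, 0, 1], [0, 0, 0, 0, 0, 0, 1]]]}}

```text
time_s: 12.6
tool_pos: [0.5194, 0.2634, 0.0235]
eef_rot: [[0.982, 0.005, -0.19], [0.19, 0.003, 0.982], [0.005, -1.0, 0.002]]
ft_force: [0.2, 0.2, -4.3]
grip_width: 0.448
```

{"api": "drive_tool", "payload": {"rows": [[[0, 0, 0.1, 0, 0, 0, 1], [0, 0, 0.3, 0, 0.05, 0, 1], [0, 0, 0.6, 0, 0, 0, 1], [0, 0, 0.9, 0, 0, 0, 1], [0, 0, 1, 0, 0, 0, 1], [0, 0, 1, 0, 0, 0, 1], [0, 0, 1, 0, 0, 0, 1], [0, 0, 0.3, 0, 0, 0, 1]]]}}

```text
time_s: 13.27
tool_pos: [0.5116, 0.26, 0.1535]
eef_rot: [[0.982, -0.015, -0.19], [0.19, -0.004, 0.982], [-0.016, -1.0, -0.001]]
ft_force: [1.4, 0.5, -3.1]
grip_width: 0.45
```

{"api": "drive_tool", "payload": {"rows": [[[0, -0.4, 0.3, 0.05, -0.2, -0.3, 1], [0.1, -0.8, 0.1, 0, 0, -0.5, 1], [0.1, -0.95, 0, 0, 0, -0.5, 1], [0.1, -0.95, 0, 0, 0, -0.5, 1], [0.1, -0.95, 0, 0, 0, -0.5, 1], [0.1, -0.95, 0, 0, 0, -0.5, 1], [0.1, -0.95, 0, 0, 0, -0.5, 1], [0.1, -0.95, 0, 0, 0, -0.5, 1]]]}}

```text
time_s: 13.93
tool_pos: [0.528, 0.0866, 0.1651]
eef_rot: [[0.997, 0.003, 0.077], [-0.077, 0.004, 0.997], [0.003, -1.0, 0.004]]
ft_force: [-0.7, -0.0, -4.0]
grip_width: 0.448
```

{"api": "drive_tool", "payload": {"rows": [[[0.1, -0.95, 0, 0, 0, -0.5, 1], [0.1, -0.95, 0, 0, 0, -0.5, 1], [0.1, -0.95, 0, 0, 0, -0.5, 1], [0.1, -0.95, 0, 0, 0, -0.5, 1], [0.1, -0.95, 0, 0, 0, -0.5, 1], [0.1, -0.95, 0, 0, 0, -0.5, 1], [0.1, -0.8, 0, 0, 0, -0.4, 1], [0.1, -0.4, 0, 0, 0, 0, 1]]]}}

```text
time_s: 14.6
tool_pos: [0.5423, -0.0965, 0.1582]
eef_rot: [[0.946, -0.007, 0.324], [-0.324, 0.004, 0.946], [-0.008, -1.0, 0.002]]
ft_force: [-0.4, 0.3, -2.7]
grip_width: 0.451
```

Run:
```python
from h import *
from scipy.optimize import least_squares
for n in('scene2','side2'):
    z=np.load(f'pics/{n}.npz');P=cloud(z['d'],z['K'],z['T']).reshape(-1,3);d=z['d'].ravel();im=z['im'].reshape(-1,3)
    a=np.radians(-22.7);u=np.array([np.cos(a),np.sin(a)]);w=np.array([-u[1],u[0]])
    m=(d>0)&(np.hypot(P[:,0]-.56,P[:,1]+.218)<.085);Q=P[m]
    x=(Q[:,:2]-[.5605,-.218])@u;y=(Q[:,:2]-[.5605,-.218])@w;zz=Q[:,2]
    s=(zz>.05)&(zz<.057)&(abs(y)<.06); print(n,'shoulder n',s.sum(),'x',np.percentile(x[s],[1,99]),'y',np.percentile(y[s],[1,99]))
    b=(zz>.010)&(zz<.018)&(abs(x)<.08)&(abs(y)<.06); r=cv2.minAreaRect((Q[b][:,:2]*1000).astype(np.float32)) ;print('base',r)
    v=(zz>.036)&(zz<.051)&(abs(y)<.024)&(abs(x)>.03)&(abs(x)<.054)
    for nm,mm in(('+',v&(y>.004)),('-',v&(y<-.004))): 
        if mm.sum()>5: print(nm,mm.sum(),'z-|y|',np.median(zz[mm]-abs(y[mm])))
    for nm,px,py in(('A',.042,.033),('B',-.042,-.033)):
        p=(zz>.06)&(np.hypot(x-px,y-py)<.012);print('pin',nm,p.sum(),x[p].mean() if p.any() else 0,y[p].mean() if p.any() else 0)
```

```text
scene2 shoulder n 297 x [-0.0533  0.0514] y [-0.0434  0.0399]
base ((560.3260498046875, -219.8260498046875), (96.04904174804688, 137.4517059326172), 67.12882995605469)
+ 104 z-|y| 0.03255197157834913
- 120 z-|y| 0.02953337273017983
pin A 10 0.041897736000523315 0.03151636794862308
pin B 7 -0.042329980233907015 -0.0342766932031247
side2 shoulder n 200 x [-0.0533  0.0512] y [-0.0419  0.0419]
base ((559.4636840820312, -216.52371215820312), (97.8331298828125, 141.53009033203125), 65.9120864868164)
+ 32 z-|y| 0.03001398586141227
- 110 z-|y| 0.03231261783091556
pin A 5 0.040532252247993894 0.03246358789738142
pin B 10 -0.04252076480719217 -0.03278499457831553
```

{"api": "drive_tool", "payload": {"rows": [[[0.1, -0.6, 0, 0, -0.1, -0.3, 1], [0.15, -0.9, 0, 0, 0, -0.3, 1], [0.15, -1, 0, 0, 0, -0.3, 1], [0.15, -1, 0, 0, 0, 0, 1], [0.15, -0.8, 0, 0, 0, 0, 1], [0.05, -0.3, 0, 0, 0, 0, 1], [0, 0, 0, 0, 0, 0, 1]]]}}

```text
time_s: 15.18
tool_pos: [0.5592, -0.2153, 0.1529]
eef_rot: [[0.924, -0.006, 0.382], [-0.382, 0.01, 0.924], [-0.01, -1.0, 0.006]]
ft_force: [-0.2, 0.2, -3.2]
grip_width: 0.449
```

{"api": "drive_tool", "payload": {"rows": [[[0, -0.1, -0.4, -0.14, -0.1, -0.08, 1], [0, 0, -0.7, 0, 0, 0, 1], [0, 0, -0.7, 0, 0, 0, 1], [0, 0, -0.5, 0, 0, 0, 1], [0, 0, -0.2, 0, 0, 0, 1], [0, 0, 0, 0, 0, 0, 1]]]}}

```text
time_s: 15.68
tool_pos: [0.5586, -0.2117, 0.0872]
eef_rot: [[0.923, -0.001, 0.385], [-0.385, 0.004, 0.923], [-0.002, -1.0, 0.004]]
ft_force: [-0.5, 0.3, -4.3]
grip_width: 0.45
```

{"api": "drive_tool", "payload": {"rows": [[[0.05, -0.27, -0.2, -0.06, 0, -0.02, 1], [0, 0, -0.15, 0, 0, 0, 1], [0, 0, 0, 0, 0, 0, 1]]]}}

```text
time_s: 15.93
tool_pos: [0.5605, -0.2177, 0.0784]
eef_rot: [[0.923, -0.0, 0.384], [-0.384, -0.0, 0.923], [-0.0, -1.0, -0.0]]
ft_force: [-0.3, 0.2, -3.1]
grip_width: 0.453
```

```bash
cat > m4.py <<'E'
from h import *
import sys
from scipy.optimize import least_squares
o=bot.get_obs();tp=o['tool_pos'];print(o['time_s'],tp,o['eef_rot'][:,0],o['eef_rot'][:,1],o['ft_force'])
a=np.radians(-22.8);u=np.array([np.cos(a),np.sin(a)]);w=np.array([-u[1],u[0]])
e=tp[:2]-[.5598,-.2182];print('TCP err along, across mm',e@u*1e3,e@w*1e3)
for n in('scene','side','wrist'):
    im,d,c=shot(n,n+sys.argv[1]);P=cloud(d,c['K'],c['world_to_cam']);hsv=cv2.cvtColor(im,cv2.COLOR_BGR2HSV)
    Q=P[(d>0)&(hsv[...,2]<80)];x=(Q[:,:2]-[.5598,-.2182])@u;y=(Q[:,:2]-[.5598,-.2182])@w;z=Q[:,2];zc=tp[2]+.0185
    m=(abs(x)<.085)&(abs(x)>.025)&(abs(y)<.03)&(abs(np.hypot(y,z-zc)-.02)<.006)&(z>zc-.004)
    x,y,z=x[m],y[m],z[m]
    if m.sum()<40: print(n,m.sum());continue
    r=least_squares(lambda p:np.hypot(y-p[0]-p[1]*x,z-p[2]-p[3]*x)-.02,[0,0,zc,0],loss='soft_l1',f_scale=.001).x
    print(n,m.sum(),'ends x',np.percentile(x,[.3,99.7])*1e3,'y0 %.1f yaw %.2f zc %.1f pitch %.2f'%(r[0]*1e3,np.degrees(r[1]),r[2]*1e3,np.degrees(r[3])))
E
python3 m4.py 5
```

```text
15.9333 [ 0.5605 -0.2177  0.0784] [ 0.9232 -0.3842 -0.0001] [-0.0001 -0.0001 -1.    ] [-0.3484  0.2295 -3.1079]
TCP err along, across mm 0.5043946147809582 0.7327131374534295
scene 314 ends x [25.7529 65.7605] y0 -1.6 yaw 0.92 zc 98.6 pitch -2.29
side 232 ends x [-65.8177  62.7251] y0 0.3 yaw 0.12 zc 99.6 pitch 0.63
wrist 14531 ends x [-64.2411  30.6295] y0 0.2 yaw 0.20 zc 98.4 pitch 0.02
```

View pics/wrist5.png

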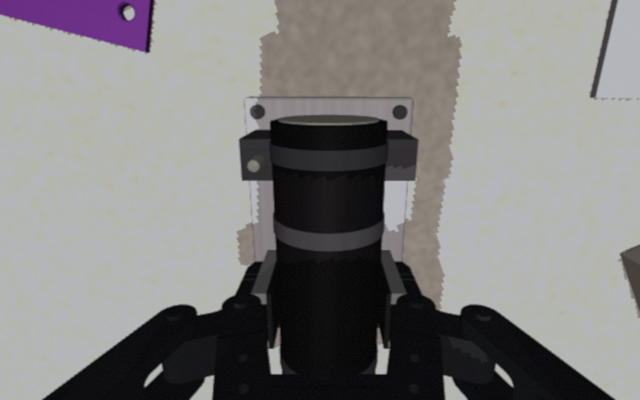

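The barrel is level and centred over the V: ends at ±65 mm, across error about 0.5 mm. Its axis is about 20 mm above the TCP, so seating should come at a TCP height of about 0.040. The wrist view shows the V-saddle and pin (252,166) clear of the barrel on both sides.

{"api": "drive_tool", "payload": {"rows": [[[-0.02, -0.05, -0.4, 0, 0, 0, 1], [0, -0.03, -0.4, 0, 0, 0, 1], [0, 0, -0.2, 0, 0, 0, 1], [0, 0, -0.1, 0, 0, 0, 1], [0, 0, 0, 0, 0, 0, 1]]]}}

```text
time_s: 16.5
tool_pos: [0.5617, -0.2212, 0.0509]
eef_rot: [[0.923, 0.004, 0.385], [-0.385, -0.002, 0.923], [0.005, -1.0, -0.0]]
ft_force: [-0.3, 0.0, -4.8]
grip_width: 0.453
```

{"api": "drive_tool", "payload": {"rows": [[[-0.08, 0.12, -0.06, 0.03, 0.06, 0, 1], [-0.02, 0, -0.1, 0, 0, 0, 1], [0, 0, 0, 0, 0, 0, 1]]]}}

```text
time_s: 16.75
tool_pos: [0.5584, -0.2177, 0.0457]
eef_rot: [[0.923, -0.002, 0.385], [-0.385, 0.001, 0.923], [-0.002, -1.0, 0.0]]
ft_force: [-1.5, -0.2, -3.4]
grip_width: 0.448
```

{"api": "drive_tool", "payload": {"rows": [[[0.04, -0.02, -0.1, 0, -0.02, 0, 1], [0, 0, -0.1, 0, 0, 0, 1], [0, 0, 0, 0, 0, 0, 1]]]}}

```text
time_s: 17.0
tool_pos: [0.5604, -0.2181, 0.0412]
eef_rot: [[0.923, 0.002, 0.385], [-0.385, 0.001, 0.923], [0.002, -1.0, 0.001]]
ft_force: [-0.1, 0.2, -2.3]
grip_width: 0.45
```

{"api": "drive_tool", "payload": {"rows": [[[-0.02, 0, -0.06, 0, 0.03, 0, 1], [0, 0, 0, 0, 0, 0, 1]]]}}

```text
time_s: 17.17
tool_pos: [0.561, -0.2182, 0.0415]
eef_rot: [[0.923, 0.001, 0.385], [-0.385, 0.0, 0.923], [0.001, -1.0, 0.001]]
ft_force: [-0.9, -0.3, -3.6]
grip_width: 0.455
```

{"api": "drive_tool", "payload": {"rows": [[[-0.05, 0.01, -0.1, 0, 0, 0, 1]]]}}

```text
time_s: 17.25
tool_pos: [0.5613, -0.2184, 0.0408]
eef_rot: [[0.923, 0.004, 0.385], [-0.385, -0.001, 0.923], [0.004, -1.0, 0.001]]
ft_force: [-2.7, 4.1, 17.9]
grip_width: 0.448
```

{"api": "drive_tool", "payload": {"rows": [[[0, 0, -0.08, 0, 0, 0, 1]]]}}

```text
time_s: 17.33
tool_pos: [0.5619, -0.2186, 0.0409]
eef_rot: [[0.923, 0.005, 0.385], [-0.385, -0.001, 0.923], [0.005, -1.0, 0.001]]
ft_force: [-4.7, 2.9, 11.7]
grip_width: 0.449
```

Contact at TCP height 0.0409 with small lateral force. Axially it has crept about 2 mm, so I lift slightly, re-centre and press again.

{"api": "drive_tool", "payload": {"rows": [[[-0.1, 0.04, 0.12, 0, 0.07, 0, 1], [-0.03, 0, 0, 0, 0, 0, 1], [0, 0, 0, 0, 0, 0, 1]]]}}

```text
time_s: 17.58
tool_pos: [0.5587, -0.218, 0.0446]
eef_rot: [[0.923, 0.001, 0.385], [-0.385, -0.002, 0.923], [0.002, -1.0, -0.001]]
ft_force: [-0.3, 0.8, -3.1]
grip_width: 0.446
```

{"api": "drive_tool", "payload": {"rows": [[[0, 0, -0.12, 0.02, 0.02, 0, 1], [-0.02, 0.01, -0.05, 0, 0, 0, 1]]]}}

```text
time_s: 17.75
tool_pos: [0.5593, -0.2176, 0.041]
eef_rot: [[0.923, 0.002, 0.386], [-0.386, -0.0, 0.923], [0.002, -1.0, 0.0]]
ft_force: [-0.4, 4.6, 8.8]
grip_width: 0.448
```

{"api": "drive_tool", "payload": {"rows": [[[-0.03, 0.01, -0.07, 0, 0.02, 0, 1]]]}}

```text
time_s: 17.83
tool_pos: [0.5594, -0.2176, 0.0409]
eef_rot: [[0.923, 0.002, 0.386], [-0.386, -0.001, 0.923], [0.002, -1.0, 0.0]]
ft_force: [-6.0, 1.7, 18.8]
grip_width: 0.447
```

{"api": "drive_tool", "payload": {"rows": [[[-0.01, 0.01, -0.045, 0, 0.01, 0, 1]]]}}

```text
time_s: 17.92
tool_pos: [0.5594, -0.2176, 0.041]
eef_rot: [[0.923, 0.001, 0.385], [-0.385, -0.001, 0.923], [0.002, -1.0, -0.001]]
ft_force: [-4.3, 0.7, 4.8]
grip_width: 0.449
```

Run:
```python
from h import *
for i in range(4):
    bot.capture('wrist');o=bot.get_obs();print(o['time_s'],o['tool_pos'],o['ft_force'],o['torque'],o['eef_rot'][:,1])
```

```text
17.9667 [ 0.5594 -0.2176  0.041 ] [-3.5168  1.1069  7.4957] [0.2385 0.5766 0.0005] [ 0.0014 -0.0013 -1.    ]
18.0167 [ 0.5594 -0.2176  0.0409] [-3.3626  1.5968  6.9727] [0.1787 0.4502 0.0052] [ 0.0014 -0.0012 -1.    ]
18.0667 [ 0.5594 -0.2176  0.041 ] [-3.3261  1.4231  7.5805] [ 0.2742  0.4638 -0.0621] [ 0.0015 -0.0012 -1.    ]
18.1167 [ 0.5594 -0.2176  0.0409] [-4.276   2.9864  7.7532] [ 0.2432  0.4757 -0.0409] [ 0.0015 -0.0012 -1.    ]
```

Steady at about 7.5 N at the wrist, so about 10.6 N on the faces with the weight, and the across-V force is about 0. A small axial push remains, so one trim row.

{"api": "drive_tool", "payload": {"rows": [[[-0.05, 0.02, -0.048, 0, -0.02, 0, 1]]]}}

```text
time_s: 18.2
tool_pos: [0.5594, -0.2176, 0.041]
eef_rot: [[0.923, 0.005, 0.386], [-0.386, -0.002, 0.923], [0.006, -1.0, 0.0]]
ft_force: [1.0, 0.8, 3.6]
grip_width: 0.446
```

```bash
python3 m4.py 6
python3 - <<'E'
from h import *
for i in range(4):
    bot.capture('wrist');o=bot.get_obs();print(o['time_s'],o['tool_pos'],o['ft_force'],o['torque'])
z=np.load('pics/scene6.npz');P=cloud(z['d'],z['K'],z['T']);m=(z['d']>0)&(abs(P[...,0]-.52)<.09)&(abs(P[...,1]-.018)<.09)&(P[...,2]>.003)&(P[...,2]<.009)
print('cover',m.sum(),np.percentile(P[m][:,2],[2,50,98]),cv2.minAreaRect((P[m][:,:2]*1000).astype(np.float32)))
a=cv2.imread('pics/scene6.png')[90:340,150:500];b=cv2.imread('pics/side6.png')[60:310,150:500]
cv2.imwrite('pics/c6.png',cv2.resize(np.vstack([a,b]),None,fx=1.2,fy=1.2))
E
```

```text
18.2 [ 0.5594 -0.2176  0.041 ] [ 0.9226 -0.3856  0.0058] [ 0.0054 -0.0022 -1.    ] [1.0023 0.8483 3.5775]
TCP err along, across mm -0.572835429898268 0.41033188349820954
scene 294 ends x [25.091  64.7691] y0 -1.4 yaw 0.33 zc 60.5 pitch -1.24
side 237 ends x [-67.2856  60.7606] y0 0.1 yaw 0.14 zc 61.5 pitch 0.49
wrist 14640 ends x [-66.0387  29.701 ] y0 0.0 yaw 0.12 zc 60.3 pitch 0.28
18.4 [ 0.5594 -0.2176  0.041 ] [0.5741 0.3214 6.552 ] [ 0.136  -0.0113 -0.0389]
18.45 [ 0.5594 -0.2176  0.041 ] [1.1068 1.3352 5.2369] [ 0.1683 -0.0052  0.0247]
18.5 [ 0.5594 -0.2176  0.041 ] [-0.2945  0.7664  5.7965] [0.141  0.0072 0.0067]
18.55 [ 0.5594 -0.2176  0.041 ] [-0.1827  0.7916  5.4268] [ 0.1046  0.0272 -0.0377]
cover 903 [0.0031 0.0049 0.0079] ((519.1754150390625, 15.88372802734375), (158.8574676513672, 172.7601776123047), 85.54544830322266)
```

View pics/c6.png

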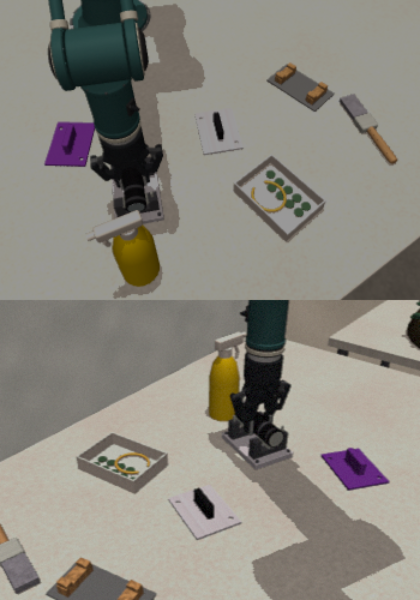

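Barrel seated in the V at axis height 60.3 mm, ends at about -66/+64 mm. The cover lies flat at (218,132), and the bottle, tray and brush are undisturbed. The last trim let pitch drift to 0.3° and the push fall to about 5.5 N, so I correct both.

{"api": "drive_tool", "payload": {"rows": [[[-0.03, 0.01, -0.055, 0.02, 0.06, 0, 1]]]}}

```text
time_s: 18.63
tool_pos: [0.5594, -0.2176, 0.0409]
eef_rot: [[0.923, 0.002, 0.386], [-0.386, -0.001, 0.923], [0.003, -1.0, -0.0]]
ft_force: [-3.4, 2.5, 10.5]
grip_width: 0.45
```

```bash
cat > f.py <<'E'
from h import *
for i in range(5):
    bot.capture('wrist');o=bot.get_obs();print(o['time_s'],o['tool_pos'],o['ft_force'],o['torque'],o['eef_rot'][2,0])
E
python3 f.py
```

```text
18.6833 [ 0.5594 -0.2176  0.0409] [-1.9027  2.1515  8.1817] [ 0.2686  0.3035 -0.0637] 0.0022235785052051008
18.7333 [ 0.5594 -0.2176  0.041 ] [-2.0173  2.1253  9.0543] [ 0.2637  0.3181 -0.0723] 0.0024816082243352185
18.7833 [ 0.5594 -0.2176  0.041 ] [-1.5112  1.2901  8.9745] [ 0.2462  0.26   -0.0696] 0.002591137932477289
18.8333 [ 0.5594 -0.2176  0.041 ] [-1.6867  2.176   8.1766] [ 0.2757  0.2962 -0.0049] 0.0026034097677256987
18.8833 [ 0.5594 -0.2176  0.0409] [-1.7091  1.7365  8.3919] [ 0.2958  0.291  -0.0598] 0.0025796421179773627
```

A steady 8.5 N at the wrist (about 11.6 N on the faces with the weight), with little lateral force and 0.15° pitch. Handing in.

```bash
python3 -c "
from h import *
print(bot.hand_in())"
```

```text
the job is handed in; nothing more can be done
None
```

I lifted the cover off the pins and laid it flat on the bare bench between the jig and the rest. I then set the lens barrel lengthwise in the V and handed the job in at about 19 s, still gripping and pressing it.

Last checks:
- **Seating:** the barrel's axis is about 60.3 mm above the bench (nominal 60) and in line with the V to within about 0.1°. It is tilted about 0.15° along its length.
- **Overhang:** the barrel is about 1 mm off centre, so the two ends stick out nearly equally.
- **Push:** a steady 8.2 to 9 N at the wrist, or about 11.6 N on the faces with the barrel's own weight. The sideways force was about 1 N, so both faces should carry similar load.
- **Other things:** in the last pictures the tray, bottle and brush stood where they were at the start, and nothing had been dropped.

Where checks disagreed or fell short:
- **Scene camera:** it put the barrel about 1.4 mm to one side and tilted about 1.2°, from few points. I trusted the wrist camera, which had far more.
- **Cover:** the numeric check that it lies flat was spoiled by noise from the bench. I judged it flat from the picture.
- **Forces on the way:** the cover met the bench at about 26 N. An early press on the barrel peaked at about 19 N before I eased it back.

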